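# Clamp a border tile in the screw fixture

### The job

At the craft-supply counter, lay the long terracotta border tile flat on the blue clamp fixture's bed and slide it between the side rails until its end rests against the brass stop. Then grip the T-handle and turn it clockwise (seen from above) until the rising resistance shows that the tile is firmly clamped, but do not force it: the tile cracks if over-tightened. Let go of everything and leave the other goods on the counter where they are.

Things in the scene. Friction and masses are not known exactly. Their poses are not given: they have to be found in the camera images.
- fixture: Blue screw-clamp fixture fixed to the counter, its steel bed open towards the robot. Origin: on the counter straight below the screw axis; x points inward along the bed (the way the tile is slid), z up. The bed is a bar 36 mm wide (the tile overhangs it on both sides, so fingers can straddle it), top 20 mm above the counter, x = -128 to +24 mm; shoulders 1 mm lower widen it to 86 mm from x = -38 to +30 mm.
- seat (a point): Where the tile's centre lies when it is seated against the stop: x -60, y 0, z 27 mm in the fixture's frame; axes as the fixture's.
- entry (a point): Entry between the rails, on the bed top, at x -42 mm in the fixture's frame. The blue side rails are 10 mm high, 58 mm apart inside from x = -22 to +17 mm, and flare open to 77 mm from there back to x = -42 mm.
- stop (a point): Top edge of the brass end stop's face, at x +20, z 34 mm in the fixture's frame.
- collar (a point): Top of the brass collar on the overhead arm, on the screw axis, 128 mm above the counter. The arm is 44 mm wide, spans x = -22 to +70 mm and z = 95 to 122 mm in the fixture's frame, and stands on a column at x = 40 to 70 mm.
- tile_center (a point): Centre of the loose terracotta-coloured border tile with two thin white stripes, 160 mm long (its x axis), 50 mm wide (y), 14 mm thick (z), about 0.2 kg, at first flat on the counter. Both ends are alike. If held some 50 mm behind its centre, near the end that stays outside, the gripper keeps clear of the T-handle while the tile is slid in.
- tile: The same tile; origin at the centre of its underside.
- handle_grip (a point): Middle of the T-handle's dark cross-bar, on the screw axis, 168 mm above the counter at all angles. x along the bar, z up. Bar 14 mm wide and high, 89 mm long over the red end balls (19 mm across, centres 35 mm from the axis), on a 12 mm shaft; 33 mm free below the bar. Pinch it from above across its width, at the middle.
- handle (a joint): T-handle angle in rad, 0 to 3.0, growing clockwise seen from above (tightening), at first 0 to 0.3; 1 rad lowers the spindle 6 mm. Drag 0.22 N m opposing the last motion: after a step the hand may spring back and read it with reversed sign, so compare signed torque with that of free turning. Clamping adds 0.006 N m per N, about 1.7 N m per rad. Firm: 0.2 to 0.5 added; 0.66 cracks the tile.
- spindle: Steel spindle under the overhead arm, with a round rubber-faced foot 26 mm across. Origin: its lower end on the screw axis, 63 mm above the counter at handle angle 0. The foot's underside is 18 to 24 mm below this (its stem is set differently each time, not measured): 3 to 11 mm above the seated tile at first, so it touches after 0.5 to 1.9 rad of turning, to be felt.
- jar_a: Bystander: clear jar, 68 mm wide, 100 mm tall; leave it alone. Origin at its underside.
- jar_b: Bystander: white jar, 68 mm wide, 100 mm tall; leave it alone. Origin at its underside.
- bowl: Bystander: blue bowl, 120 mm wide, 50 mm tall; leave it alone. Origin at its underside.
- carton: Bystander: brown carton 80 x 140 x 60 mm; leave it alone. Origin at its underside.
- square_tile: Bystander: white square tile 100 x 100 x 9 mm, not the one to clamp; leave it alone. Origin at its underside.
- brush: Bystander: brush lying on the counter, about 200 mm long; leave it alone. Origin at its underside.
- mallet: Bystander: small hammer lying on the counter, about 250 mm long; leave it alone. Origin at its underside.
There are look-alikes about, which are no part of the job. There is more than one size of the tile; the job needs the largest.

How it is judged (in metres and radians):
On the way, in this order (a step that is already met when the one before it is completed fails the run):
1. the tile lies flat on the bed, between the rails, its end against the stop, not yet clamped (x of tile_center in the frame of fixture between -0.0635 and -0.055 m and y of tile_center in the frame of fixture between -0.008 and 0.008 m and z of tile_center in the frame of fixture between 0.023 and 0.031 m and angle between the x axis of tile_center and the x axis of fixture, either way round below 0.12 rad and angle between tile_center's own z axis and vertical below 0.06 rad and contact force between spindle and tile below 1 N), for 0.2 s.
2. the foot presses the seated tile with more than 20 N (x of tile_center in the frame of fixture between -0.0635 and -0.055 m and y of tile_center in the frame of fixture between -0.008 and 0.008 m and z of tile_center in the frame of fixture between 0.023 and 0.031 m and angle between the x axis of tile_center and the x axis of fixture, either way round below 0.12 rad and angle between tile_center's own z axis and vertical below 0.06 rad and contact force between spindle and tile above 20 N), for 0.3 s.
At the end, for the whole second after the job is handed in: The tile lies flat on the bed against the stop (within 3.5 mm along the bed, 8 mm sideways, 0.12 rad of the bed's direction), pressed by the foot with 20 to 110 N, at rest and released (all of step 2 and contact force between spindle and tile below 110 N and linear speed of tile below 0.01 m/s and velocity of joint handle below 0.05 rad/s); the robot touches nothing.
It fails at once if the tile cracks: the foot presses on it with more than 110 N (contact force between spindle and tile above 110 N).
It fails at once if another thing on the counter is moved by more than 25 mm (distance of any of jar_a, jar_b, bowl, carton, square_tile, brush, mallet from where it was at the start of the episode above 0.025 m).
It also fails if it takes over 72 s, if anything falls off the work surface, if the arm or the gripper's body presses on something with over 40 N, if the wrist force passes 120 N, or if a joint passes its speed limit or range.

### The arm

A 6-joint arm with a two-finger parallel gripper is mounted at the origin on the work surface. World frame = base frame: x ahead of the robot, y to its left, z up, the work surface at z = 0. Lengths are in mm, angles in rad, forces in N, time in s.
With the tool pointing down it reaches from about 325 to 900 mm from the base axis. Payload 6.1 kg.
Tool frame: the origin (TCP) lies midway between the tips of the shut fingers; the grasp point (between the pads) lies 19 mm behind it; z points along the fingers, x is the direction in which the jaws open and shut, and the axes are right-handed (so a half turn about z gives the same grasp; the last joint's range is limited). The gripper opens to 85 mm and grips with 20 to 120 N. Pads are 22 mm wide; open, the fingers measure 114 mm over their backs; the gripper's body (76 mm by 85 mm) begins 54 mm behind the grasp point. The pads swing forward as they close: fully open they stand 13 mm farther back than shut.
Start: joints at [1.066, 0.22, 1.526, -0, 1.395, -0.126], TCP at [231.126, 580.686, 231.3] pointing down, gripper open.
Joint ranges: [-2.98, 2.98], [-0.91, 2.08], [0.09, 2.57], [-1.24, 4.39], [0.2, 2.65], [-2.68, 2.68]. Speed limits (rad/s): [2.57, 2.57, 3.01, 3.14, 3.14, 3.14].

### API

Orientations are given as a rotation vector (axis times angle).
In Python, from workcell import status, vision, job gives the robot as it stands.
- The arm moves only by the tool drive_tool, never from a script. Its argument "moves" is one flat list of numbers, 5 for each row, row after row: the opening, from -1 (shut) to 1 (fully open), so that 0 is half open, then the shift along the world's x, y, z each as a share of 0.3 m, from -1 to 1, then the turn about the world's z as a share of pi/2 rad, from -1 to 1. In form: [gripper, tx, ty, tz, yaw, gripper, tx, ty, tz, yaw, ...]. A call has 1 to 5 rows; each row shifts and turns the pose as measured when the row begins; what a row does not reach is not made up. A row lasts 1/10 s, in which the tool goes at most 50 mm and 8.59 degrees, less where a joint would pass 70% of its speed; a pose out of reach is approached as far as the arm can. A call with a number of a shift or a turn outside -1 to 1 is refused whole. A call with a gripper value outside its range is refused whole. The fingers move at their own pace and stop on an object; "grip_force" is the grip in N (left out, the last holds). Time passes only in rows, so rows that do not move let the fingers close. It gives the time, the measured TCP pose, the force and the opening at its end, in the units of the state.
- status.get_state(): the state, without advancing time (a new reading comes with each control period).
- vision.snapshot(name): name is "side" or "top" or "wrist"; returns a dict with "pixels" (420x560x3 uint8, blue, green, red), "depth" (420x560 float32, mm along the optical axis (not along the pixel's ray), 0 where there is no reading), "mtx" (3x3 intrinsics, pixels), "world_to_cam" (4x4, takes a point from world to camera coordinates). Camera axes: x right, y down, z forward; pixel columns grow to the right and rows downward; lengths in mm; the calibration is good to about 2 mm. A picture is of the moment at which its call begins.
- job.close_job(): hands the job in, once; it reports no verdict.
The state is a dict: "t": time; "joint_positions": joint angles; "joint_velocities": joint speeds; "joint_torque": joint torques, N m; "position": TCP position; "orientation": TCP orientation; "ft_force": force on the tool from outside, world axes, zero at the start; "wrist_torque": the same for the moment, N m; "width": opening from 0.0 (shut) to 1.0 (fully open).
Only numpy, scipy, OpenCV 4.12 (cv2) and the standard library are available. Lean on these libraries where they do the work, as an engineer would, in place of code of your own. Each camera call takes 0.05 s, during which the arm holds its last target.

## Working session

There is one attempt and no reset: what is moved stays moved. The work goes in short steps, Python scripts to look and compute and a tool call to move; the robot and the scene stay as the last step left them, time stands still between calls to the robot, and variables do not carry over. Pictures are saved under pics/ and viewed, and the job is handed in when it is done.

Besides the shell and the picture viewer there is one more tool, called after "Emit:" as name(argument=value, ...) on one line, values as JSON. drive_tool: Moves the arm, as the interface text tells. Its arguments: {"type":"object","properties":{"moves":{"type":"array"},"grip_force":{"type":"number"}},"required":["moves"]}

```bash
ls; mkdir -p pics; cat > h.py <<'E'
import numpy as np, cv2, pickle
from workcell import status, vision, job
def snap(n,tag):
    s=vision.snapshot(n); pickle.dump(s,open(f'pics/{tag}.pkl','wb')); cv2.imwrite(f'pics/{tag}.png',s['pixels']); return s
def load(tag): return pickle.load(open(f'pics/{tag}.pkl','rb'))
def px2w(s,u,v,d=None,z=None):
    K=s['mtx'];T=np.linalg.inv(s['world_to_cam'])
    r=np.linalg.inv(K)@np.array([u,v,1.])
    if z is not None:
        rw=T[:3,:3]@r; d=(z-T[2,3])/rw[2]
    elif d is None: d=s['depth'][int(round(v)),int(round(u))]
    return T[:3,:3]@(r*d)+T[:3,3]
def w2px(s,p):
    c=s['world_to_cam']@np.append(p,1); q=s['mtx']@c[:3]; return q[:2]/q[2]
E
python3 - <<'E'
from h import *
for n in ['side','top','wrist']:
    s=snap(n,n+'0'); print(n,np.linalg.inv(s['world_to_cam']).round(2).tolist(),s['mtx'].tolist())
print(status.get_state())
E
```

```text
pics
side [[0.95, -0.16, 0.27, 298.69], [-0.31, -0.5, 0.81, -746.35], [0.0, -0.85, -0.53, 630.1], [0.0, 0.0, 0.0, 1.0]] [[381.8185140246895, 0.0, 276.3144329472023], [0.0, 381.8185140246895, 213.20777742901043], [0.0, 0.0, 1.0]]
top [[-0.02, -1.0, 0.07, 448.18], [-1.0, 0.02, 0.0, 32.19], [-0.0, -0.07, -1.0, 1845.35], [0.0, 0.0, 0.0, 1.0]] [[536.752824438868, 0.0, 290.85270028582903], [0.0, 536.752824438868, 213.11260068517007], [0.0, 0.0, 1.0]]
wrist [[0.37, 0.88, 0.29, 157.51], [0.93, -0.35, -0.12, 609.6], [-0.0, 0.31, -0.95, 372.86], [0.0, 0.0, 0.0, 1.0]] [[294.22577221068644, 0.0, 281.9782271794784], [0.0, 294.22577221068644, 203.92317677177724], [0.0, 0.0, 1.0]]
{'t': 0.15, 'joint_positions': array([ 1.06589907e+00,  2.21041789e-01,  1.52738377e+00, -1.51702393e-05,
        1.39472499e+00, -1.26126639e-01]), 'joint_velocities': array([ 0.00141049, -0.00201545, -0.00320171,  0.00047181,  0.00155877,
        0.00044296]), 'joint_torque': array([ 9.08017137e-04, -4.97483397e+01, -3.89904249e+01, -3.82889266e-04,
        7.20052631e-03, -3.91371671e-06]), 'position': array([230.89641116, 580.25836109, 230.43376337]), 'orientation': array([ 2.59932262e+00,  1.76312404e+00, -2.17079734e-03]), 'ft_force': array([ 0.39367687, -0.02028707, -0.11463126]), 'wrist_torque': array([-0.01548196,  0.02573255,  0.03724173]), 'width': 0.9976009796310324}
```

View pics/top0.png

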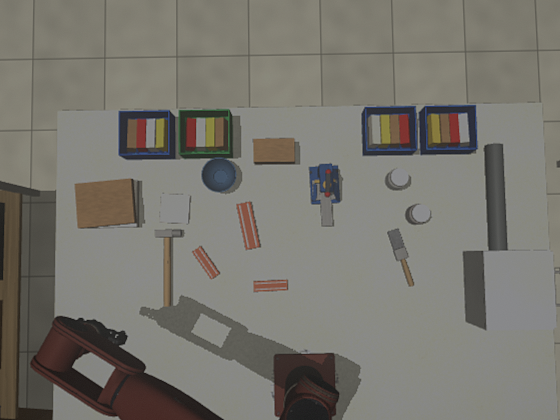

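View pics/side0.png

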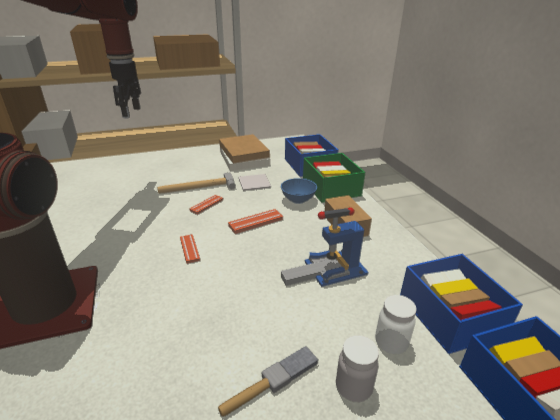

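View pics/wrist0.png

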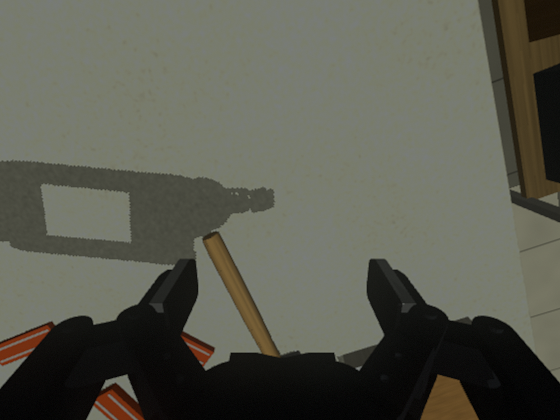

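The top view shows three striped tiles, with the largest at about (248,225). The fixture is near (325,190) and its bed end is near (327,222). Next I measure them.

```bash
python3 - <<'E'
from h import *
s=load('top0'); im=s['pixels']
hsv=cv2.cvtColor(im,cv2.COLOR_BGR2HSV)
m=((hsv[...,0]<14)|(hsv[...,0]>172))&(hsv[...,1]>80)
m=m.astype(np.uint8)*255
m=cv2.morphologyEx(m,cv2.MORPH_CLOSE,np.ones((3,3)))
n,l,st,c=cv2.connectedComponentsWithStats(m)
for i in range(1,n):
    if 100<st[i,4]<2000 and 170<c[i][1]<300:
        pts=np.argwhere(l==i)[:,::-1].astype(np.float32)
        w=np.array([px2w(s,u,v,z=14)[:2] for u,v in pts],np.float32)
        print(c[i].round(1),st[i],cv2.minAreaRect(w), w.mean(0), px2w(s,*c[i])[2])
x0,y0=225,150
cv2.imwrite('pics/topz.png',cv2.resize(im[150:270,225:365],None,fx=5,fy=5,interpolation=cv2.INTER_CUBIC))
s=load('side0');cv2.imwrite('pics/sidez.png',cv2.resize(s['pixels'][180:300,220:380],None,fx=5,fy=5,interpolation=cv2.INTER_CUBIC))
E
```

```text
[247.8 225.1] [237 202  23  48 669] ((539.2791748046875, 183.17874145507812), (157.78634643554688, 49.45712661743164), 11.422795295715332) [539.0549  183.18427] 9.45480717396913
[205.5 262.4] [192 247  28  32 354] ((414.65765380859375, 328.41436767578125), (113.37074279785156, 35.74269104003906), 34.59910202026367) [414.6256  328.38882] 13.363743047680146
[270.1 285.2] [254 280  34  12 343] ((334.0364074707031, 108.8157730102539), (34.31766128540039, 112.6473617553711), 2.093576192855835) [334.00037 109.76043] 3.3270444253471396
```

View pics/topz.png

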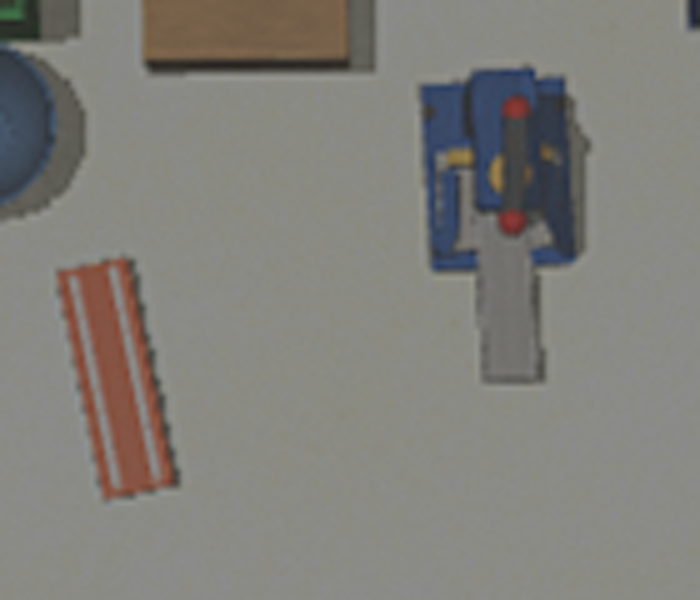

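View pics/sidez.png

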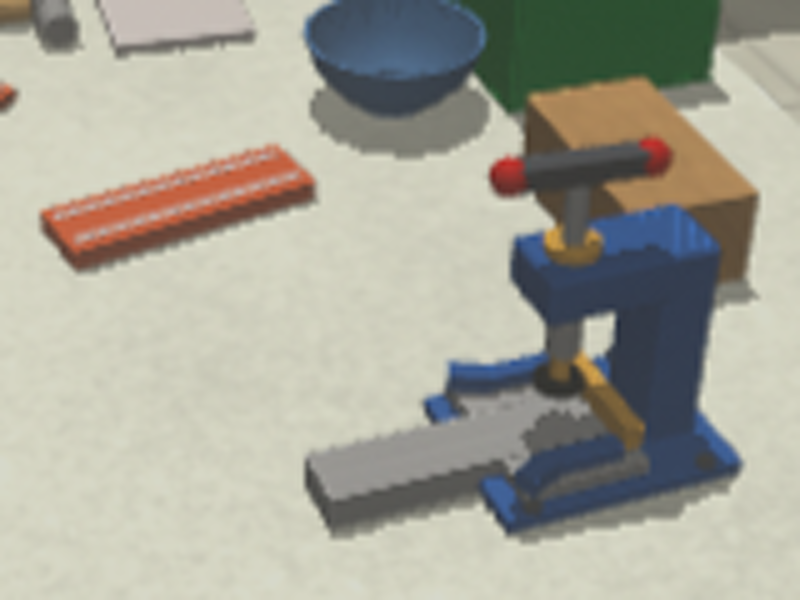

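Emit:
drive_tool(moves=[1,0.09,-0.14,0,0.07,1,0.09,-0.14,0,0.07,1,0.09,-0.14,0,0.07,1,0.09,-0.14,0,0.07,1,0.09,-0.14,0,0.07])

```text
t: 0.65
position: [362.5, 369.8, 227.5]
orientation: [1.987, 2.433, -0.007]
ft_force: [1.3, -0.2, 0.6]
width: 0.998
```

Emit:
drive_tool(moves=[1,0.09,-0.14,0,0,1,0.09,-0.14,0,0,1,0.09,-0.14,0,0,1,0.09,-0.14,0,0,1,0,0,0,0])

```text
t: 1.15
position: [471.4, 195.5, 227.0]
orientation: [1.987, 2.43, -0.008]
ft_force: [-0.2, 0.0, -0.9]
width: 0.999
```

```bash
python3 - <<'E'
from h import *
snap('wrist','w1');snap('top','top1'); s=snap('side','side1'); print(status.get_state()['position'])
E
```

```text
[468.57152813 200.30942022 226.81597823]
```

View pics/w1.png

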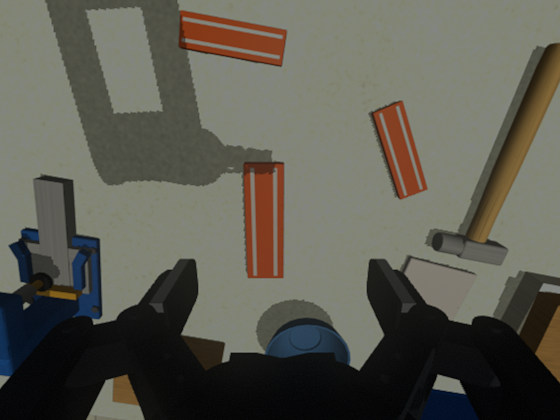

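The wrist view shows the large tile upright at (264,220) with corners near (245,163), (283,163), (283,277) and (247,277). The fixture bed end is at (55,178).

```bash
python3 - <<'E'
from h import *
def tiles(tag,z,box):
    s=load(tag); hsv=cv2.cvtColor(s['pixels'],cv2.COLOR_BGR2HSV)
    m=((hsv[...,0]<14)|(hsv[...,0]>172))&(hsv[...,1]>80)
    k=np.zeros_like(m);k[box[1]:box[3],box[0]:box[2]]=1
    m=(m&k).astype(np.uint8)*255
    m=cv2.morphologyEx(m,cv2.MORPH_CLOSE,np.ones((7,7)))
    p=np.argwhere(m>0)[:,::-1]
    w=np.array([px2w(s,u,v,z=z)[:2] for u,v in p],np.float32)
    r=cv2.minAreaRect(w); d=np.array([px2w(s,u,v)[2] for u,v in p if s['depth'][v,u]>0])
    print(tag,r,np.percentile(d,[10,50,90]))
tiles('w1',14,(235,150,295,290))
tiles('top1',14,(232,198,265,252))
# depth-based fixture analysis, wrist and side and top
for tag in ['w1','side1','top0']:
    s=load(tag); H,W=s['depth'].shape
    K=s['mtx'];T=np.linalg.inv(s['world_to_cam'])
    uu,vv=np.meshgrid(np.arange(W),np.arange(H)); d=s['depth']
    P=np.stack([(uu-K[0,2])/K[0,0]*d,(vv-K[1,2])/K[1,1]*d,d],-1)@T[:3,:3].T+T[:3,3]
    P[d==0]=np.nan
    np.save(f'pics/{tag}_P.npy',P)
    # bed: z 15..24, x 480..680,y -60..60
    m=(P[...,2]>14)&(P[...,2]<26)&(P[...,0]>480)&(P[...,0]<720)&(P[...,1]>-80)&(P[...,1]<80)
    q=P[m]; print(tag,len(q), q.mean(0), q.min(0),q.max(0))
    w=q[q[:,0]<590][:,:2].astype(np.float32)
    if len(w)>5: print(cv2.minAreaRect(w))
    m=(P[...,2]>150)&(P[...,2]<190)&(P[...,0]>560)&(P[...,0]<760)&(P[...,1]>-80)&(P[...,1]<80)
    q=P[m]; print('handle',len(q), q.mean(0) if len(q) else 0)
    if len(q)>5: print(cv2.minAreaRect(q[:,:2].astype(np.float32)))
E
```

```text
w1 ((537.5948486328125, 183.6878662109375), (159.72242736816406, 50.016456604003906), 11.552090644836426) [12.78298734 13.87830994 14.91278866]
top1 ((534.62646484375, 191.2322998046875), (92.00856018066406, 167.52682495117188), 89.5346450805664) [  8.95790229 527.43401319 607.52355153]
w1 2010 [622.73772472 -65.27628086  19.48911141] [532.41338355 -79.98492696  14.00946508] [719.70082658 -34.71692498  25.98864834]
((561.1159057617188, -73.04532623291016), (57.416107177734375, 13.846297264099121), 0.06287089735269547)
handle 0 0
side1 310 [621.65833676 -67.39521164  19.02255921] [533.40186769 -79.96041376  14.34733391] [702.17781196 -39.57463011  25.51966923]
((561.45947265625, -72.03532409667969), (15.005537033081055, 56.119808197021484), 89.57401275634766)
handle 43 [652.62926928 -78.16961579 172.1786418 ]
((656.245361328125, -77.03425598144531), (5.650337219238281, 77.3237533569336), 89.76815795898438)
top0 231 [624.50554536 -60.19811213  19.26096371] [491.53394526 -79.7769203   14.03674484] [718.13041951  -2.54415533  25.95660002]
((546.7656860351562, -54.16745376586914), (88.75833892822266, 75.91506958007812), 21.587858200073242)
handle 75 [653.86480764 -76.04058867 173.06423997]
((658.181884765625, -75.20315551757812), (9.38339900970459, 85.66173553466797), 88.64434814453125)
```

```bash
python3 - <<'E'
from h import *
for tag in ['w1','side1','top0']:
    P=np.load(f'pics/{tag}_P.npy')
    B=(P[...,0]>480)&(P[...,0]<760)&(P[...,1]>-160)&(P[...,1]<-10)
    m=B&(P[...,2]>15)&(P[...,2]<24)
    q=P[m]; print(tag,len(q), np.median(q,0), q.min(0),q.max(0))
    w=q[q[:,0]<600]; 
    # bed bar x<600: per x-bin y edges
    for x in range(530,625,10):
        b=w[(w[:,0]>=x)&(w[:,0]<x+10)]
        if len(b)>3: print(x,len(b),b[:,1].min().round(1),b[:,1].max().round(1),np.median(b[:,2]).round(1))
    m=B&(P[...,2]>155)&(P[...,2]<190); q=P[m]
    if len(q)>5: print('handle',len(q),np.median(q,0),cv2.minAreaRect(q[:,:2].astype(np.float32)))
    m=B&(P[...,2]>112)&(P[...,2]<128); q=P[m]
    if len(q)>5: print('arm',len(q),np.median(q,0),q.min(0),q.max(0),cv2.minAreaRect(q[:,:2].astype(np.float32)))
E
```

```text
w1 4024 [620.13998111 -81.83633341  19.59521146] [ 532.41338355 -132.16780673   15.00458021] [727.18711221 -34.71692498  23.98983326]
530 210 -105.8 -68.0 19.5
540 244 -104.6 -67.8 19.7
550 240 -103.7 -67.3 19.7
560 228 -104.9 -66.1 19.6
570 228 -103.9 -66.9 19.5
580 219 -102.5 -66.3 19.7
590 212 -102.0 -65.7 19.8
arm 985 [685.99308091 -60.35230228 119.32747131] [637.38742426 -69.23215525 112.0327718 ] [728.99716414 -56.57950072 123.20228274] ((683.1729736328125, -62.87810516357422), (91.63323211669922, 11.99213981628418), 0.4538349509239197)
side1 849 [625.00102343 -87.26098417  18.62851184] [ 532.88677901 -132.63242654   15.00318334] [731.31296509 -45.06037482  23.85845465]
530 34 -105.4 -71.1 18.6
540 45 -104.5 -69.2 18.8
550 43 -104.0 -66.4 18.6
560 47 -104.2 -67.0 18.5
570 42 -104.9 -66.2 18.7
580 40 -102.8 -64.7 18.8
590 48 -103.5 -66.9 18.3
handle 285 [658.6393516  -87.0103194  170.77168884] ((660.3883056640625, -83.16764068603516), (17.40700340270996, 87.56710052490234), 86.81982421875)
arm 464 [683.05727442 -90.34709553 120.11487883] [ 638.42491994 -105.16453317  112.06174925] [729.57641462 -59.48348522 127.91252554] ((683.8261108398438, -81.8694839477539), (90.26948547363281, 43.792762756347656), 2.2168424129486084)
top0 367 [620.29402175 -78.23701174  19.20816239] [ 531.58082169 -126.3881937    15.02248214] [735.22609748 -28.89138902  23.98435634]
530 15 -100.3 -69.7 17.8
540 18 -100.9 -66.5 19.2
550 21 -100.8 -66.8 19.6
560 22 -101.4 -67.1 18.9
570 20 -101.5 -67.2 21.3
580 19 -97.9 -67.5 18.8
590 21 -98.7 -67.6 19.0
handle 137 [658.51761768 -79.54489038 173.83700042] ((658.3304443359375, -79.77224731445312), (16.14704132080078, 86.0890884399414), 86.02446746826172)
arm 241 [688.85833405 -72.56437997 121.04933993] [ 636.78646949 -101.9441132   112.17841106] [728.57410823 -55.37195453 127.93434216] ((683.1914672851562, -78.9356689453125), (91.76663970947266, 44.52220916748047), 2.204407215118408)
```

```bash
python3 - <<'E'
from h import *
for tag in ['w1','side1']:
    P=np.load(f'pics/{tag}_P.npy')
    B=(P[...,0]>480)&(P[...,0]<606)&(P[...,1]>-160)&(P[...,1]<-10)&(P[...,2]>17.5)&(P[...,2]<22)
    w=P[B]; e=[[],[],[]]
    for x in range(534,604,3):
        b=w[(w[:,0]>=x)&(w[:,0]<x+3)]
        if len(b)>5: e[0].append(x+1.5);e[1].append(np.percentile(b[:,1],3));e[2].append(np.percentile(b[:,1],97))
    e=np.array(e); c=(e[1]+e[2])/2; f=np.polyfit(e[0],c,1); print(tag,np.rad2deg(np.arctan(f[0])),np.polyval(f,[535,600,660]),(e[2]-e[1]).mean(),np.polyfit(e[0],e[1],1),np.polyfit(e[0],e[2],1))
s=load('w1'); cv2.imwrite('pics/w1z.png',cv2.resize(s['pixels'][160:400,0:130],None,fx=2.5,fy=2.5,interpolation=cv2.INTER_CUBIC))
E
```

```text
w1 2.612311390887357 [-86.5432768  -83.57764831 -80.84014508] 33.936482779451005 [ 4.91789343e-02 -1.29946634e+02] [ 4.20711732e-02 -9.19587273e+01]
side1 1.9673759539901094 [-87.77322789 -85.54043308 -83.47939171] 29.929777698403978 [ 4.99127023e-02 -1.29986083e+02] [ 1.87886764e-02 -8.23156105e+01]
```

Emit:
drive_tool(moves=[1,0.065,-0.088,-0.09,0,1,0,0,-0.16,0,1,0,0,-0.14,0,1,0,0,0,0])

```text
t: 1.7
position: [486.9, 180.3, 109.3]
orientation: [1.97, 2.445, 0.002]
ft_force: [-1.2, 0.1, -0.2]
width: 0.996
```

Emit:
drive_tool(moves=[1,0.006,-0.022,-0.12,-0.008,1,0,0,-0.12,0,1,0,0,-0.06,0,1,0,0,0,0])

```text
t: 2.1
position: [490.2, 180.9, 23.7]
orientation: [1.972, 2.44, 0.012]
ft_force: [-0.5, 0.7, 0.2]
width: 0.999
```

Emit:
drive_tool(moves=[1,-0.005,-0.024,0,-0.005,1,0,0,0,0,1,0,0,0,0])

```text
t: 2.4
position: [491.6, 176.1, 29.5]
orientation: [1.975, 2.432, 0.02]
ft_force: [-0.1, -0.2, 1.5]
width: 1.002
```

```bash
python3 - <<'E'
from h import *
s=snap('wrist','w2'); print(status.get_state()['position'])
E
```

```text
[491.82432227 176.1160922   29.65515395]
```

View pics/w2.png

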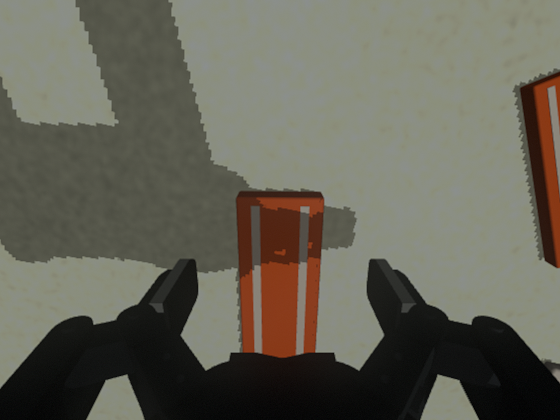

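Emit:
drive_tool(moves=[1,-0.005,-0.005,-0.04,0,1,0,0,-0.02,0,1,0,0,0,0,1,0,0,0,0])

```text
t: 2.85
position: [491.4, 174.5, 11.8]
orientation: [1.974, 2.429, 0.024]
ft_force: [-0.0, -0.4, -0.4]
width: 0.999
```

Emit:
drive_tool(moves=[1,0,0,-0.03,0,1,0,0,0,0,-1,0,0,0,0,-1,0,0,0,0,-1,0,0,0,0], grip_force=50)

```text
t: 3.35
position: [491.4, 174.5, 1.9]
orientation: [1.975, 2.43, 0.023]
ft_force: [-1.0, -0.9, -1.1]
width: 0.572
```

Emit:
drive_tool(moves=[-1,0,0,0,0,-1,0,0,0,0,-1,0,0,0,0])

```text
t: 3.65
position: [491.3, 174.5, 1.9]
orientation: [1.975, 2.43, 0.023]
ft_force: [0.0, 0.2, -1.1]
width: 0.569
```

Emit:
drive_tool(moves=[-1,0,0,0.1,0,-1,0,0,0.1,0,-1,0,-0.1,0,-0.05,-1,0,-0.14,0,-0.05,-1,0,-0.14,0,0])

```text
t: 4.15
position: [489.0, 61.4, 62.8]
orientation: [2.158, 2.271, 0.02]
ft_force: [0.4, -0.2, -2.8]
width: 0.563
```

Emit:
drive_tool(moves=[-1,0,-0.14,0,0,-1,0,-0.14,0,0,-1,0,-0.14,0,0,-1,0,-0.05,0,0,-1,0,0,0,0])

```text
t: 4.65
position: [487.2, -89.3, 62.9]
orientation: [2.162, 2.265, 0.019]
ft_force: [0.2, 0.5, -1.9]
width: 0.568
```

```bash
python3 - <<'E'
from h import *
snap('wrist','w3');s=snap('side','side3');snap('top','top3'); print(status.get_state()['position'])
cv2.imwrite('pics/side3z.png',cv2.resize(s['pixels'][160:300,200:380],None,fx=4,fy=4,interpolation=cv2.INTER_CUBIC))
E
```

```text
[487.09847067 -86.51315998  62.70907036]
```

View pics/w3.png

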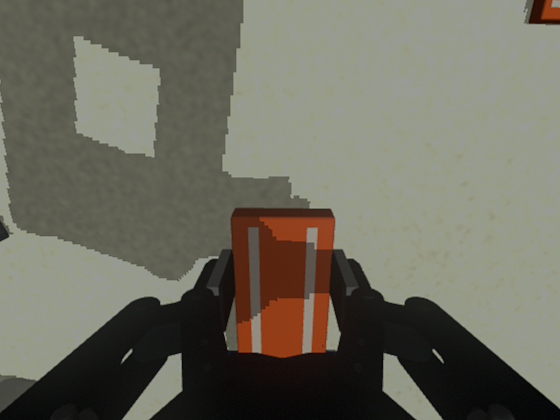

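View pics/side3z.png

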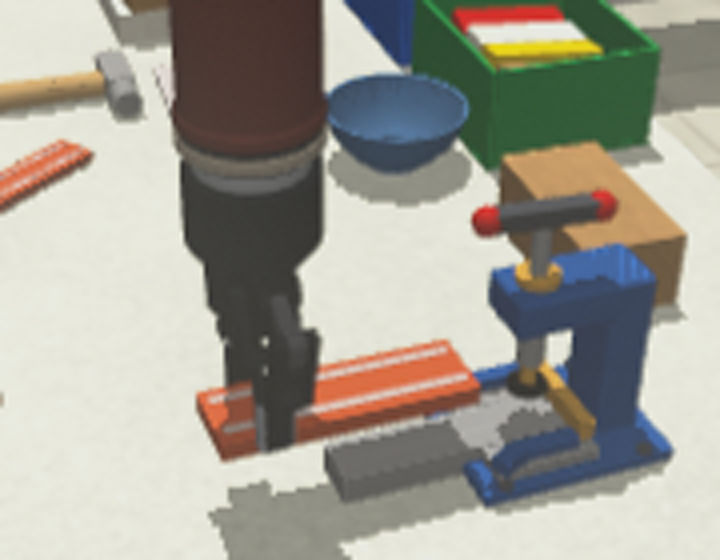

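The side view shows the tile held level, with its far end just ahead of the rails (zoomed at about (480,380)). The wrist view shows it centred between the pads. I now check its yaw and tilt numerically.

```bash
cat > tp.py <<'E'
from h import *
def tile_pts(tag,zlo,zhi,xlo,xhi):
    s=load(tag); K=s['mtx'];T=np.linalg.inv(s['world_to_cam']); d=s['depth'];H,W=d.shape
    uu,vv=np.meshgrid(np.arange(W),np.arange(H))
    P=np.stack([(uu-K[0,2])/K[0,0]*d,(vv-K[1,2])/K[1,1]*d,d],-1)@T[:3,:3].T+T[:3,3]
    hsv=cv2.cvtColor(s['pixels'],cv2.COLOR_BGR2HSV)
    m=(d>0)&(P[...,0]>xlo)&(P[...,0]<xhi)&(P[...,1]>-130)&(P[...,1]<-40)&(P[...,2]>zlo)&(P[...,2]<zhi)
    return P[m],hsv[m]
E
python3 - <<'E'
from tp import *
for tag,a in [('side3',(68,82,508,640)),('w3',(68,82,400,520)),('top3',(55,95,400,630))]:
    q,h=tile_pts(tag,*a); 
    if len(q)<20: print(tag,len(q)); continue
    A=np.c_[q[:,0]-540,q[:,1]+87,np.ones(len(q))]; c=np.linalg.lstsq(A,q[:,2],rcond=None)[0]
    r=np.abs(A@c-q[:,2])<1.5; c=np.linalg.lstsq(A[r],q[r,2],rcond=None)[0]; print(tag,len(q),'slope,z',c, q.min(0),q.max(0),cv2.minAreaRect(q[:,:2].astype(np.float32)))
E
```

```text
side3 597 slope,z [-1.01385097e-02  1.45244264e-02  7.32381326e+01] [ 508.39263811 -113.66665367   68.05466593] [616.77452765 -59.42761014  75.99575667] ((561.9862060546875, -86.15182495117188), (108.24921417236328, 52.39934158325195), 2.1958627700805664)
w3 11883 slope,z [-5.11736332e-03  9.24185441e-04  7.48288018e+01] [ 454.9914793  -127.7842536    68.00132028] [519.9982963  -52.09223576  81.99818431] ((487.5946960449219, -89.88971710205078), (64.92797088623047, 75.7155532836914), 0.3823837339878082)
top3 268 slope,z [-1.39524469e-02 -3.86454486e-03  7.30349562e+01] [ 548.49392258 -107.41077508   60.47124094] [615.52221259 -57.38821751  86.10097686] ((581.6456298828125, -82.09423065185547), (67.06959533691406, 49.8083381652832), 0.8926122784614563)
```

Emit:
drive_tool(moves=[-1,0,0,-0.08,0,-1,0,0,-0.035,0,-1,0,0,0,0,-1,0,0,0,0])

```text
t: 5.2
position: [487.4, -82.1, 27.6]
orientation: [2.154, 2.276, 0.021]
ft_force: [0.0, 0.1, -1.7]
width: 0.569
```

Emit:
drive_tool(moves=[-1,0,-0.017,0,-0.005,-1,0,0,0,0,-1,0,0,-0.012,0,-1,0,0,0,0])

```text
t: 5.6
position: [489.0, -87.4, 25.9]
orientation: [2.16, 2.266, 0.022]
ft_force: [-0.2, -0.1, -1.4]
width: 0.566
```

Emit:
drive_tool(moves=[-1,0,0,-0.009,0,-1,0,0,0,0])

```text
t: 5.8
position: [489.2, -87.6, 23.3]
orientation: [2.16, 2.266, 0.023]
ft_force: [0.6, 0.8, -1.4]
width: 0.567
```

Emit:
drive_tool(moves=[-1,0,0,-0.005,0,-1,0,0,0,0])

```text
t: 6.0
position: [489.4, -87.8, 21.8]
orientation: [2.16, 2.265, 0.023]
ft_force: [0.2, 0.2, -1.4]
width: 0.566
```

Emit:
drive_tool(moves=[-1,0,0,-0.005,0,-1,0,0,0,0])

```text
t: 6.2
position: [489.6, -87.9, 21.2]
orientation: [2.159, 2.265, 0.023]
ft_force: [-3.0, 1.3, 4.3]
width: 0.569
```

```bash
python3 - <<'E'
from tp import *
s=snap('side','side4');snap('wrist','w4'); st=status.get_state();print(st['position'],st['ft_force'])
cv2.imwrite('pics/side4z.png',cv2.resize(s['pixels'][180:300,240:380],None,fx=5,fy=5,interpolation=cv2.INTER_CUBIC))
q,h=tile_pts('side4',30,40,515,605)
A=np.c_[q[:,0]-540,q[:,1]+87,np.ones(len(q))]; c=np.linalg.lstsq(A,q[:,2],rcond=None)[0]
print(len(q),c,q.min(0),q.max(0),cv2.minAreaRect(q[:,:2].astype(np.float32)))
E
```

```text
[489.62523634 -87.84273854  21.19665273] [-2.88862848 -0.3037331   4.72978018]
487 [1.05045317e-02 7.75098791e-03 3.28578473e+01] [ 515.14243481 -113.19094444   30.00542142] [604.96442099 -58.60218692  36.88724225] ((559.8741455078125, -85.9309310913086), (90.71002197265625, 52.52792739868164), 1.47883141040802)
```

View pics/side4z.png

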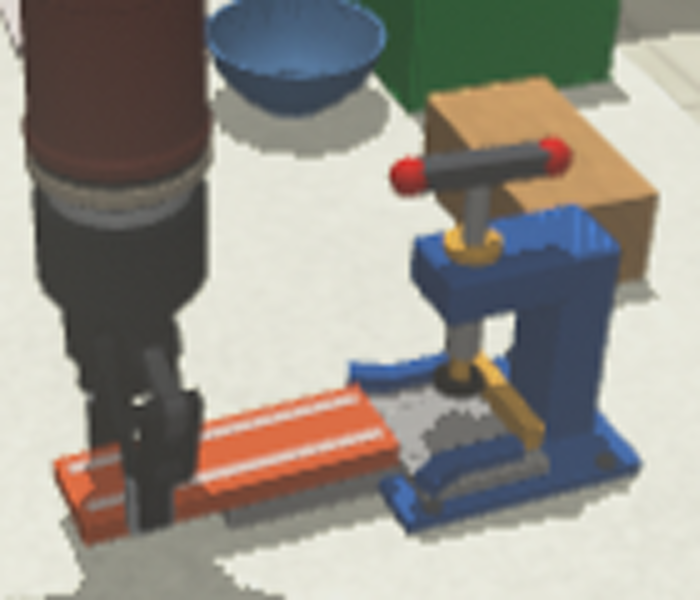

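Emit:
drive_tool(moves=[-1,0.033,0.0015,0,0,-1,0.033,0.0015,0,0,-1,0.033,0.0015,0,0,-1,0,0,0,0])

```text
t: 6.7
position: [520.5, -86.9, 22.0]
orientation: [2.159, 2.265, 0.022]
ft_force: [0.3, -0.2, -1.2]
width: 0.566
```

Emit:
drive_tool(moves=[-1,0.03,0.0015,0,0,-1,0.03,0.0015,0,0,-1,0.015,0,0,0,-1,0,0,0,0])

```text
t: 7.1
position: [543.0, -85.9, 21.8]
orientation: [2.16, 2.268, 0.019]
ft_force: [-0.3, 0.4, 2.8]
width: 0.564
```

```bash
python3 - <<'E'
from tp import *
s=snap('side','side5'); st=status.get_state();print(st['position'],st['ft_force'])
cv2.imwrite('pics/side5z.png',cv2.resize(s['pixels'][180:300,240:380],None,fx=5,fy=5,interpolation=cv2.INTER_CUBIC))
q,h=tile_pts('side5',30,40,550,630)
A=np.c_[q[:,0]-590,q[:,1]+85,np.ones(len(q))]; c=np.linalg.lstsq(A,q[:,2],rcond=None)[0]
print(len(q),c,q.min(0),q.max(0),cv2.minAreaRect(q[:,:2].astype(np.float32)))
E
```

```text
[542.96157963 -85.91042681  21.80695395] [ 0.7481026   0.19179847 -0.70063968]
295 [-6.93881835e-03  6.78836329e-04  3.28181570e+01] [ 550.0475795  -128.76233769   30.01332932] [629.87994116 -57.8895332   38.82480298] ((591.4717407226562, -91.38072967529297), (69.21231842041016, 77.401123046875), 85.26688385009766)
```

View pics/side5z.png

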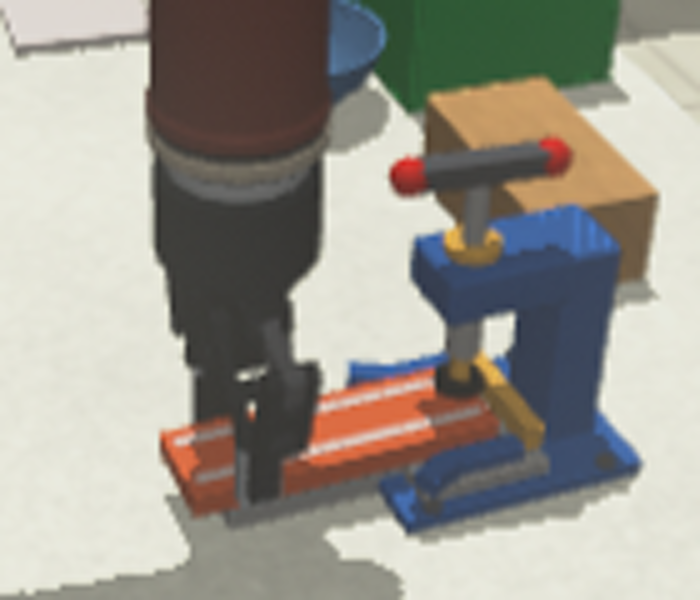

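The tile lies between the rails with its front end short of the brass stop (zoomed at about (500,420)). I creep the rest until contact.

Emit:
drive_tool(moves=[-1,0.015,0.0005,0,0,-1,0.01,0.0005,0,0,-1,0,0,0,0])

```text
t: 7.45
position: [549.7, -85.6, 21.8]
orientation: [2.161, 2.268, 0.017]
ft_force: [0.0, -0.5, 1.1]
width: 0.564
```

Emit:
drive_tool(moves=[-1,0.007,0,0,0,-1,0,0,0,0])

```text
t: 7.65
position: [551.6, -85.6, 21.8]
orientation: [2.161, 2.269, 0.017]
ft_force: [1.1, 0.1, 1.1]
width: 0.566
```

Emit:
drive_tool(moves=[-1,0.007,0,0,0,-1,0,0,0,0])

```text
t: 7.85
position: [552.0, -85.6, 21.8]
orientation: [2.163, 2.271, 0.013]
ft_force: [0.3, 0.2, 0.0]
width: 0.57
```

Emit:
drive_tool(moves=[-1,0.01,0,0,0,-1,0,0,0,0])

```text
t: 8.05
position: [551.8, -85.6, 21.9]
orientation: [2.166, 2.276, 0.005]
ft_force: [1.7, 0.0, 0.6]
width: 0.565
```

Emit:
drive_tool(moves=[-1,0.01,0,0,0,-1,0.01,0,0,0])

```text
t: 8.25
position: [551.9, -85.6, 21.7]
orientation: [-2.158, -2.269, 0.009]
ft_force: [-16.4, -1.1, 16.8]
width: 0.567
```

Contact: -16 N along x, and the position has stalled at 551.9. I relax and look.

Emit:
drive_tool(moves=[-1,0,0,0,0,-1,0,0,0,0])

```text
t: 8.45
position: [551.8, -85.7, 21.9]
orientation: [-2.158, -2.268, 0.009]
ft_force: [-1.5, 1.0, 1.3]
width: 0.568
```

```bash
python3 - <<'E'
from tp import *
s=snap('side','side6'); st=status.get_state();print(st['position'],st['ft_force'])
cv2.imwrite('pics/side6z.png',cv2.resize(s['pixels'][180:300,240:380],None,fx=5,fy=5,interpolation=cv2.INTER_CUBIC))
E
```

```text
[551.82685862 -85.65321837  21.92069559] [-2.32384211  0.92841026  3.15671864]
```

View pics/side6z.png

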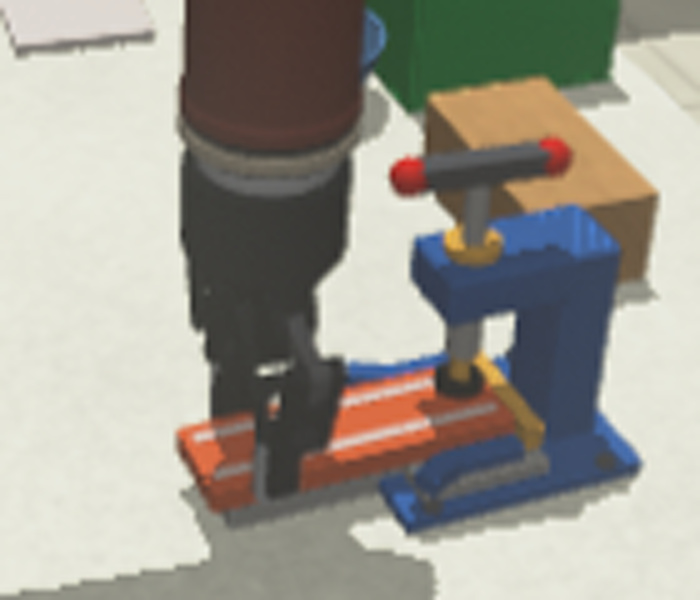

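The tile's end meets the brass stop and it sits flat between the rails. I release and rise.

Emit:
drive_tool(moves=[1,0,0,0,0,1,0,0,0,0,1,0,0,0,0,1,0,0,0,0,1,0,0,0,0])

```text
t: 9.0
position: [552.1, -85.2, 20.8]
orientation: [-2.157, -2.268, 0.008]
ft_force: [-0.2, -0.4, 0.1]
width: 1.002
```

Emit:
drive_tool(moves=[1,-0.03,0,0.1,0,1,-0.02,0,0.16,0,1,-0.02,0,0.16,0,1,0,0,0.16,0,1,0,0,0.16,0])

```text
t: 9.5
position: [521.7, -82.5, 239.5]
orientation: [-2.145, -2.255, 0.022]
ft_force: [0.4, 0.1, -0.0]
width: 1.001
```

Emit:
drive_tool(moves=[1,0,0,0.03,0,1,0,0,0,0,1,0,0,0,0])

```text
t: 9.8
position: [525.6, -83.7, 257.6]
orientation: [-2.155, -2.265, 0.011]
ft_force: [-0.4, 0.4, 0.0]
width: 1.001
```

```bash
python3 - <<'E'
from tp import *
s=snap('side','side7');snap('wrist','w7');snap('top','top7'); st=status.get_state();print(st['position'],st['orientation'],st['joint_positions'],st['ft_force'],st['wrist_torque'])
cv2.imwrite('pics/side7z.png',cv2.resize(s['pixels'][180:300,240:380],None,fx=5,fy=5,interpolation=cv2.INTER_CUBIC))
P,h=tile_pts('side7',160,180,600,720); print(len(P),np.median(P,0),cv2.minAreaRect(P[:,:2].astype(np.float32)))
P,h=tile_pts('top7',160,180,600,720); print(len(P),cv2.minAreaRect(P[:,:2].astype(np.float32)) if len(P) else 0)
# tile
P,h=tile_pts('w7',29,38,480,620)
m=((h[:,0]<14)|(h[:,0]>172))&(h[:,1]>80); P=P[m];print(len(P),P.min(0),P.max(0),cv2.minAreaRect(P[:,:2].astype(np.float32)),np.median(P[:,2]))
E
```

```text
[524.72977994 -83.40654769 255.85522512] [-2.15226851 -2.26289662  0.0138742 ] [-3.06219966e-01 -3.73994338e-03  1.72332588e+00  1.71505041e-04
  1.44260908e+00 -1.92714227e+00] [-0.41287344  0.23823973 -0.55166584] [-0.04439205 -0.00329767  0.05090402]
274 [659.19647987 -86.93372971 170.8130857 ] ((660.4223022460938, -83.01300811767578), (17.54446029663086, 87.63201141357422), 86.46916198730469)
98 ((668.620361328125, -81.3518295288086), (16.095666885375977, 63.539695739746094), 88.13790130615234)
2203 [ 519.6874138  -111.34477955   31.11717244] [619.96994009 -58.86350828  36.98791193] ((570.4578857421875, -85.22225952148438), (99.78701782226562, 49.51960754394531), 2.468876361846924) 33.79637686442379
```

View pics/side7z.png

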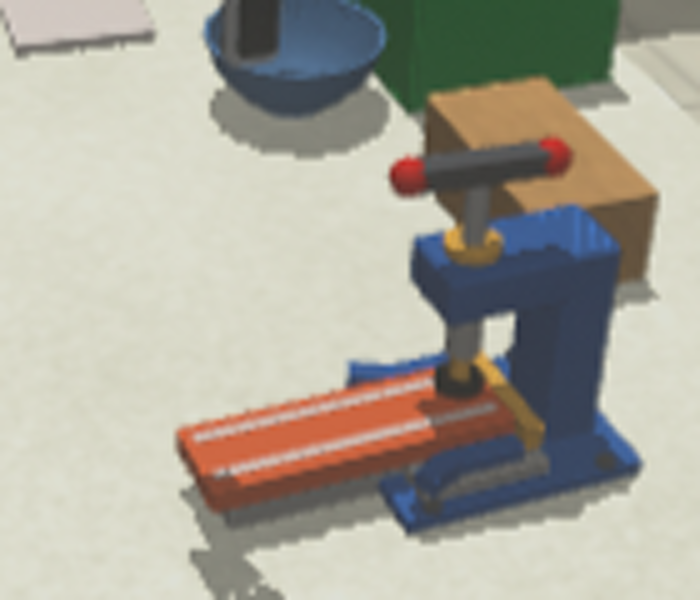

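View pics/w7.png

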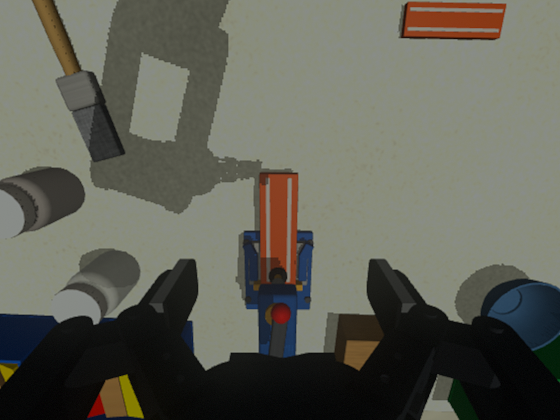

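Tile is seated: near end at x 519.7 gives a centre of about 599.7, against about 600 expected, and yaw is 2.5°. I move nearer to the T-handle for a second wrist view.

Emit:
drive_tool(moves=[1,0.14,0,0,-0.035,1,0.08,0,0,-0.035,1,0,0,0,0,1,0,0,0,0])

```text
t: 10.35
position: [587.1, -82.0, 245.9]
orientation: [-2.266, -2.127, 0.025]
ft_force: [-0.0, -0.2, -1.1]
width: 1.001
```

```bash
python3 - <<'E'
from tp import *
s=snap('wrist','w8'); st=status.get_state();print(st['position'],st['orientation'])
P,h=tile_pts('w8',155,185,590,720); print(len(P),np.median(P,0),cv2.minAreaRect(P[:,:2].astype(np.float32)),np.percentile(P[:,2],[5,50,95]))
hsv=cv2.cvtColor(s['pixels'],cv2.COLOR_BGR2HSV)
for t in ['w7','w8','side7','top0']:
    s=load(t)
    hsv=cv2.cvtColor(s['pixels'],cv2.COLOR_BGR2HSV)
    m=(((hsv[...,0]<5)|(hsv[...,0]>174))&(hsv[...,1]>150)&(hsv[...,2]>60)).astype(np.uint8)
    n,l,stt,c=cv2.connectedComponentsWithStats(m)
    for i in range(1,n):
        if stt[i,4]>8:
            w=px2w(s,*c[i],z=168)
            if 600<w[0]<720 and -130<w[1]<-30: print(t,c[i],stt[i,4],w)
E
```

```text
[586.8110365  -82.02188279 245.78305493] [-2.2661291  -2.12657895  0.02560173]
1604 [653.76268239 -81.56250274 174.77731291] ((660.0355224609375, -81.45295715332031), (18.062345504760742, 87.56964874267578), 86.77754211425781) [170.4197304  174.77731291 176.86501212]
w7 [280.68864469 313.93406593] 273 [627.69238707 -79.01512537 168.        ]
w8 [287.24127907 260.4127907 ] 344 [626.5354627  -79.23474702 168.        ]
w8 [287.14457831 335.41566265] 166 [701.17231836 -83.64578602 168.        ]
side7 [350.8  210.15] 20 [699.54509004 -81.31537744 168.        ]
side7 [321.14814815 214.03703704] 27 [626.9705113  -76.03827321 168.        ]
top0 [327.66666667 170.88888889] 9 [698.28603746 -82.81199932 168.        ]
```

View pics/w8.png

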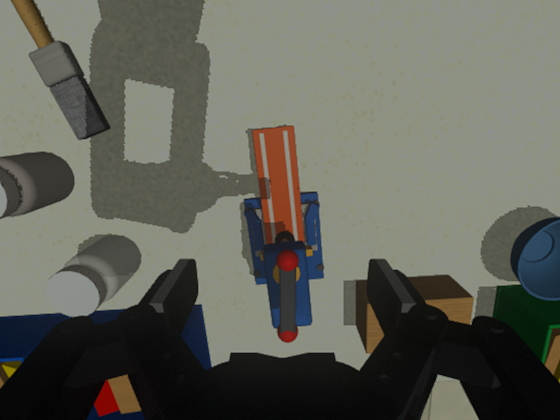

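The wrist view shows the dark bar from red ball (287,260) to (287,335), centred at about (660,-81.5) and in line with the jaws. I move over it.

Emit:
drive_tool(moves=[1,0.13,0.001,0,0.003,1,0.1,0.001,0,0,1,0,0,0,0,1,0,0,0,0])

```text
t: 10.8
position: [651.3, -80.8, 241.2]
orientation: [-2.252, -2.128, 0.035]
ft_force: [-0.4, 0.8, -0.5]
width: 1.0
```

Emit:
drive_tool(moves=[1,0.028,-0.002,0,0,1,0,0,0,0,1,0,0,-0.1,0,1,0,0,-0.1,0,1,0,0,0,0])

```text
t: 11.3
position: [658.1, -82.1, 183.5]
orientation: [-2.255, -2.131, 0.032]
ft_force: [-0.9, 0.6, -0.4]
width: 1.002
```

Emit:
drive_tool(moves=[1,0.007,0.002,0,0,1,0,0,-0.07,0,1,0,0,-0.03,0,1,0,0,0,0,1,0,0,0,0])

```text
t: 11.8
position: [663.1, -82.3, 161.5]
orientation: [-2.261, -2.136, 0.025]
ft_force: [0.6, -0.3, 0.0]
width: 1.003
```

Emit:
drive_tool(moves=[1,-0.009,0.002,0,0,1,0,0,0,0,1,0,0,-0.035,0,1,0,0,0,0])

```text
t: 12.2
position: [661.8, -82.0, 154.1]
orientation: [-2.264, -2.139, 0.02]
ft_force: [0.4, -0.2, -0.6]
width: 0.996
```

Emit:
drive_tool(moves=[1,-0.006,0,-0.01,0,1,0,0,0,0,-1,0,0,0,0,-1,0,0,0,0,-1,0,0,0,0], grip_force=100)

```text
t: 12.7
position: [659.6, -82.0, 150.2]
orientation: [-2.264, -2.139, 0.021]
ft_force: [0.2, -0.3, 0.7]
width: 0.517
```

Emit:
drive_tool(moves=[-1,0,0,0,0,-1,0,0,0,0,-1,0,0,0,0,-1,0,0,0,0,-1,0,0,0,0])

```text
t: 13.2
position: [659.8, -81.2, 150.7]
orientation: [-2.263, -2.139, 0.02]
ft_force: [0.1, 0.9, 0.3]
width: 0.146
```

```bash
cat > st.py <<'E'
from h import *
s=status.get_state(); o=s['orientation']
from scipy.spatial.transform import Rotation as R
x=R.from_rotvec(o).as_matrix()
print('t',round(s['t'],2),'pos',s['position'].round(1),'yaw',round(np.rad2deg(np.arctan2(x[1,0],x[0,0])),2),'tilt',x[:2,2].round(3),'F',s['ft_force'].round(1),'M',s['wrist_torque'].round(3),'w',round(s['width'],3),'q6',round(s['joint_positions'][5],3))
E
python3 st.py
```

```text
t 13.2 pos [659.8 -81.2 150.7] yaw 86.76 tilt [-0.028  0.012] F [0.1 0.9 0.3] M [-0.014  0.041  0.002] w 0.146 q6 -1.759
```

Emit:
drive_tool(moves=[-1,0,0,0,-0.03,-1,0,0,0,-0.03])

```text
t: 13.4
position: [659.8, -81.1, 150.7]
orientation: [-2.362, -2.028, 0.018]
ft_force: [-0.7, 1.5, 0.5]
width: 0.14
```

```bash
python3 st.py
```

```text
t 13.4 pos [659.8 -81.1 150.7] yaw 81.28 tilt [-0.027  0.014] F [-0.7  1.5  0.5] M [-0.004  0.118  0.201] w 0.14 q6 -1.665
```

Emit:
drive_tool(moves=[-1,0,0,0,-0.03,-1,0,0,0,-0.03])

```text
t: 13.6
position: [659.9, -81.0, 150.7]
orientation: [-2.458, -1.911, 0.016]
ft_force: [-0.5, 0.2, 0.5]
width: 0.143
```

```bash
python3 st.py
```

```text
t 13.6 pos [659.9 -81.  150.7] yaw 75.72 tilt [-0.026  0.016] F [-0.5  0.2  0.5] M [-0.039  0.049  0.208] w 0.143 q6 -1.57
```

Emit:
drive_tool(moves=[-1,0,0,0,-0.03,-1,0,0,0,-0.03,-1,0,0,0,-0.03])

```text
t: 13.9
position: [659.9, -80.9, 150.7]
orientation: [-2.59, -1.726, 0.013]
ft_force: [-0.6, 0.9, 0.2]
width: 0.14
```

```bash
python3 st.py
```

```text
t 13.9 pos [659.9 -80.9 150.7] yaw 67.37 tilt [-0.023  0.02 ] F [-0.6  0.9  0.2] M [-0.015  0.016  0.214] w 0.14 q6 -1.427
```

Emit:
drive_tool(moves=[-1,0,0,0,-0.03,-1,0,0,0,-0.03,-1,0,0,0,-0.03])

```text
t: 14.2
position: [660.0, -80.8, 150.7]
orientation: [-2.708, -1.533, 0.009]
ft_force: [-0.1, 0.3, -0.4]
width: 0.137
```

```bash
python3 st.py
```

```text
t 14.2 pos [660.  -80.8 150.7] yaw 59.02 tilt [-0.02   0.023] F [-0.1  0.3 -0.4] M [-0.045  0.041  0.218] w 0.137 q6 -1.284
```

Emit:
drive_tool(moves=[-1,0,0,0,-0.03,-1,0,0,0,-0.03,-1,0,0,0,-0.03])

```text
t: 14.5
position: [660.2, -80.6, 150.7]
orientation: [-2.813, -1.332, 0.006]
ft_force: [0.3, 1.0, 0.2]
width: 0.143
```

```bash
python3 st.py
```

```text
t 14.5 pos [660.2 -80.6 150.7] yaw 50.67 tilt [-0.016  0.025] F [0.3 1.  0.2] M [0.106 0.045 0.231] w 0.143 q6 -1.141
```

Emit:
drive_tool(moves=[-1,0,0,0,-0.03,-1,0,0,0,-0.03])

```text
t: 14.7
position: [660.3, -80.5, 150.7]
orientation: [-2.874, -1.194, 0.003]
ft_force: [0.7, 1.3, -0.1]
width: 0.142
```

```bash
python3 st.py
```

```text
t 14.7 pos [660.3 -80.5 150.7] yaw 45.11 tilt [-0.013  0.026] F [ 0.7  1.3 -0.1] M [-0.02   0.047  0.187] w 0.142 q6 -1.045
```

Emit:
drive_tool(moves=[-1,0,0,0,-0.03,-1,0,0,0,-0.03])

```text
t: 14.9
position: [660.3, -80.5, 150.7]
orientation: [-2.929, -1.053, 0.001]
ft_force: [0.0, 0.3, 1.1]
width: 0.142
```

```bash
python3 st.py
```

```text
t 14.9 pos [660.3 -80.5 150.7] yaw 39.54 tilt [-0.011  0.027] F [0.  0.3 1.1] M [-0.02   0.074  0.274] w 0.142 q6 -0.949
```

Emit:
drive_tool(moves=[-1,0,0,0,-0.03,-1,0,0,0,-0.03])

```text
t: 15.1
position: [660.5, -80.4, 150.7]
orientation: [-2.977, -0.909, -0.001]
ft_force: [0.5, 1.2, -0.9]
width: 0.143
```

```bash
python3 st.py
```

```text
t 15.1 pos [660.5 -80.4 150.7] yaw 33.97 tilt [-0.008  0.028] F [ 0.5  1.2 -0.9] M [0.03  0.144 0.217] w 0.143 q6 -0.853
```

Emit:
drive_tool(moves=[-1,0,0,0,-0.03,-1,0,0,0,-0.03])

```text
t: 15.3
position: [660.6, -80.4, 150.7]
orientation: [-3.018, -0.764, -0.004]
ft_force: [-0.2, 0.7, -0.5]
width: 0.138
```

```bash
python3 st.py
```

```text
t 15.3 pos [660.6 -80.4 150.7] yaw 28.4 tilt [-0.005  0.029] F [-0.2  0.7 -0.5] M [0.042 0.07  0.254] w 0.138 q6 -0.756
```

Emit:
drive_tool(moves=[-1,0,0,0,-0.03,-1,0,0,0,-0.02])

```text
t: 15.5
position: [660.6, -80.4, 150.7]
orientation: [-3.046, -0.64, -0.006]
ft_force: [0.5, -0.3, 0.2]
width: 0.141
```

```bash
python3 st.py
```

```text
t 15.5 pos [660.6 -80.4 150.7] yaw 23.74 tilt [-0.002  0.029] F [ 0.5 -0.3  0.2] M [-0.046  0.106  0.306] w 0.141 q6 -0.676
```

Emit:
drive_tool(moves=[-1,0,0,0,-0.03])

```text
t: 15.6
position: [660.7, -80.3, 150.8]
orientation: [-3.061, -0.567, -0.007]
ft_force: [0.7, 0.8, 0.6]
width: 0.136
```

```bash
python3 st.py
```

```text
t 15.6 pos [660.7 -80.3 150.8] yaw 20.98 tilt [-0.001  0.029] F [0.7 0.8 0.6] M [0.051 0.089 0.16 ] w 0.136 q6 -0.628
```

Emit:
drive_tool(moves=[-1,0,0,0,-0.03])

```text
t: 15.7
position: [660.8, -80.3, 150.7]
orientation: [-3.074, -0.492, -0.008]
ft_force: [0.6, 0.3, 0.0]
width: 0.142
```

```bash
python3 st.py
```

```text
t 15.7 pos [660.8 -80.3 150.7] yaw 18.2 tilt [0.001 0.029] F [0.6 0.3 0. ] M [0.061 0.094 0.234] w 0.142 q6 -0.579
```

Emit:
drive_tool(moves=[-1,0,0,0,-0.03,-1,0,0,0,-0.03])

```text
t: 15.9
position: [660.9, -80.3, 150.7]
orientation: [-3.095, -0.343, -0.01]
ft_force: [0.9, -0.3, 0.2]
width: 0.138
```

```bash
python3 st.py
```

```text
t 15.9 pos [660.9 -80.3 150.7] yaw 12.63 tilt [0.004 0.028] F [ 0.9 -0.3  0.2] M [0.059 0.088 0.242] w 0.138 q6 -0.483
```

Emit:
drive_tool(moves=[-1,0,0,0,-0.03])

```text
t: 16.0
position: [660.9, -80.3, 150.7]
orientation: [-3.103, -0.267, -0.012]
ft_force: [-0.0, 0.2, -0.2]
width: 0.139
```

```bash
python3 st.py
```

```text
t 16.0 pos [660.9 -80.3 150.7] yaw 9.85 tilt [0.005 0.028] F [-0.   0.2 -0.2] M [0.002 0.024 0.336] w 0.139 q6 -0.434
```

Emit:
drive_tool(moves=[-1,0,0,0,-0.03])

```text
t: 16.1
position: [661.0, -80.3, 150.7]
orientation: [-3.109, -0.193, -0.013]
ft_force: [0.1, 1.3, -0.0]
width: 0.138
```

```bash
python3 st.py
```

```text
t 16.1 pos [661.  -80.3 150.7] yaw 7.08 tilt [0.006 0.028] F [ 0.1  1.3 -0. ] M [0.062 0.101 0.476] w 0.138 q6 -0.386
```

Emit:
drive_tool(moves=[-1,0,0,0,-0.02])

```text
t: 16.2
position: [661.0, -80.3, 150.7]
orientation: [-3.112, -0.142, -0.013]
ft_force: [0.3, 0.5, -0.2]
width: 0.138
```

```bash
python3 st.py
```

```text
t 16.2 pos [661.  -80.3 150.7] yaw 5.23 tilt [0.007 0.027] F [ 0.3  0.5 -0.2] M [0.05  0.138 0.529] w 0.138 q6 -0.353
```

Torque rises steadily from 0.24 to 0.53, so about 0.3 is added. I hold to see whether the handle springs back.

Emit:
drive_tool(moves=[-1,0,0,0,0])

```text
t: 16.3
position: [661.0, -80.3, 150.7]
orientation: [-3.112, -0.143, -0.013]
ft_force: [1.0, 0.8, 0.2]
width: 0.14
```

```bash
python3 st.py
```

```text
t 16.3 pos [661.  -80.3 150.7] yaw 5.25 tilt [0.007 0.027] F [1.  0.8 0.2] M [0.061 0.141 0.291] w 0.14 q6 -0.354
```

Emit:
drive_tool(moves=[-1,0,0,0,0])

```text
t: 16.4
position: [661.0, -80.3, 150.7]
orientation: [-3.112, -0.144, -0.013]
ft_force: [-0.8, 0.1, 0.6]
width: 0.147
```

```bash
python3 st.py
```

```text
t 16.4 pos [661.  -80.3 150.7] yaw 5.31 tilt [0.007 0.027] F [-0.8  0.1  0.6] M [0.062 0.107 0.246] w 0.147 q6 -0.355
```

Emit:
drive_tool(moves=[-1,0,0,0,0.002,-1,0,0,0,0])

```text
t: 16.6
position: [661.0, -80.3, 150.7]
orientation: [-3.111, -0.151, -0.013]
ft_force: [-0.5, -0.5, 0.4]
width: 0.143
```

```bash
python3 st.py
```

```text
t 16.6 pos [661.  -80.3 150.7] yaw 5.55 tilt [0.007 0.027] F [-0.5 -0.5  0.4] M [0.122 0.144 0.092] w 0.143 q6 -0.359
```

Emit:
drive_tool(moves=[-1,0,0,0,0.002,-1,0,0,0,0])

```text
t: 16.8
position: [661.0, -80.3, 150.7]
orientation: [-3.111, -0.156, -0.013]
ft_force: [0.0, 0.7, 1.1]
width: 0.144
```

```bash
python3 st.py
```

```text
t 16.8 pos [661.  -80.3 150.7] yaw 5.74 tilt [0.007 0.027] F [0.  0.7 1.1] M [0.124 0.089 0.036] w 0.144 q6 -0.362
```

Hand torque is near zero, so the clamp holds itself. I open and rise.

Emit:
drive_tool(moves=[0,0,0,0,0,0,0,0,0,0,0,0,0,0,0,0,0,0,0,0])

```text
t: 17.2
position: [661.0, -80.6, 150.5]
orientation: [-3.111, -0.156, -0.013]
ft_force: [-0.2, -0.2, -0.0]
width: 0.499
```

Emit:
drive_tool(moves=[0,0,0,0.05,0,0,0,0,0.1,0,0,0,0,0.1,0,0,0,0,0.1,0,0,0,0,0,0])

```text
t: 17.7
position: [660.0, -80.5, 262.9]
orientation: [-3.111, -0.155, -0.013]
ft_force: [-0.5, 0.1, 1.1]
width: 0.503
```

Emit:
drive_tool(moves=[0,-0.12,0,0.05,0,0,-0.12,0,0,0,0,-0.1,0,0,0,0,0,0,0,0,0,0,0,0,0])

```text
t: 18.2
position: [555.7, -80.6, 278.9]
orientation: [-3.112, -0.156, -0.015]
ft_force: [0.3, 0.8, 0.1]
width: 0.499
```

```bash
python3 st.py; python3 - <<'E'
from tp import *
s=snap('side','side9');snap('wrist','w9');snap('top','top9')
cv2.imwrite('pics/side9z.png',cv2.resize(s['pixels'][180:300,240:380],None,fx=5,fy=5,interpolation=cv2.INTER_CUBIC))
for t in ['side9','top9','w9']:
    P,h=tile_pts(t,155,185,600,720); print(t,len(P),cv2.minAreaRect(P[:,:2].astype(np.float32)) if len(P) else 0)
for t in ['w9','side9','top9']:
    P,h=tile_pts(t,29,38,480,620)
    m=((h[:,0]<14)|(h[:,0]>172))&(h[:,1]>80); P=P[m]
    if len(P)>20:print(t,len(P),P.min(0),cv2.minAreaRect(P[:,:2].astype(np.float32)),np.median(P[:,2]))
E
```

```text
t 18.2 pos [555.7 -80.6 278.9] yaw 5.72 tilt [0.008 0.026] F [0.3 0.8 0.1] M [-0.049  0.01  -0.041] w 0.499 q6 -0.404
side9 235 ((660.5481567382812, -84.36521911621094), (16.43606948852539, 85.11441040039062), 7.289169788360596)
top9 78 ((659.9744262695312, -82.85840606689453), (16.071989059448242, 83.71451568603516), 7.402160167694092)
w9 1739 ((660.2075805664062, -81.56756591796875), (17.88798713684082, 84.84508514404297), 7.32331657409668)
w9 2173 [ 521.26812168 -110.41303979   29.26174354] ((571.2821655273438, -84.24434661865234), (99.19502258300781, 50.19715881347656), 2.4433724880218506) 33.760252576661344
side9 486 [ 520.34219409 -113.33238301   29.02972325] ((570.9614868164062, -85.33946990966797), (100.2042236328125, 53.410587310791016), 2.4389536380767822) 32.660829591960976
top9 37 [520.69771783 -95.76783744  29.2588933 ] ((530.9871826171875, -77.52440643310547), (30.920989990234375, 26.8051700592041), 44.11078643798828) 32.85993623244053
```

View pics/side9z.png

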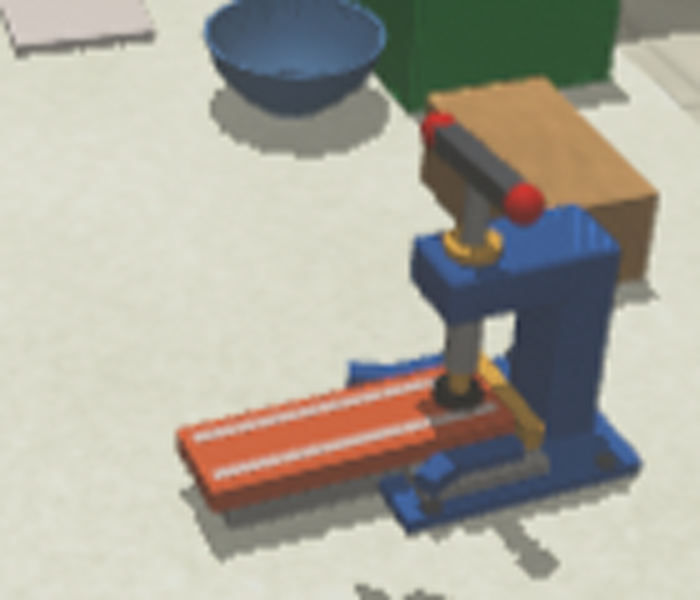

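View pics/w9.png

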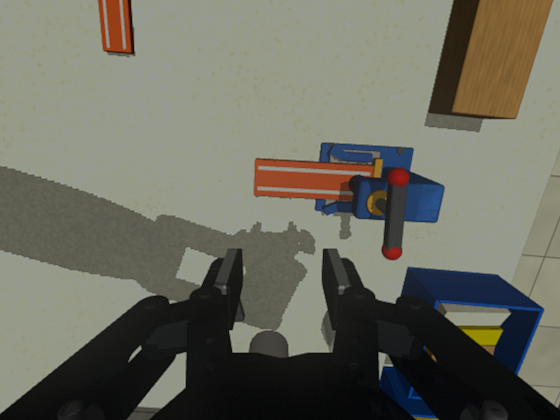

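The foot is pressed on the tile, which sits against the stop (zoomed at about (510,415)). The bar points at 7.3° against 5.7° at release, a small spring-back. I check that it does not creep.

Emit:
drive_tool(moves=[0,0,0,0,0,0,0,0,0,0,0,0,0,0,0,0,0,0,0,0,0,0,0,0,0])

```text
t: 18.85
position: [558.2, -80.5, 277.2]
orientation: [-3.111, -0.158, -0.011]
ft_force: [0.0, -0.8, -0.6]
width: 0.504
```

Emit:
drive_tool(moves=[0,0,0,0,0,0,0,0,0,0,0,0,0,0,0,0,0,0,0,0,0,0,0,0,0])

```text
t: 19.35
position: [558.2, -80.6, 277.2]
orientation: [-3.111, -0.157, -0.011]
ft_force: [0.1, 0.1, 0.2]
width: 0.5
```

```bash
python3 - <<'E'
from tp import *
from scipy.stats import linregress
snap('wrist','w10');snap('side','side10');snap('top','top10')
for t in ['w9','w10','side9','side10']:
    s=load(t)
    hsv=cv2.cvtColor(s['pixels'],cv2.COLOR_BGR2HSV)
    m=(((hsv[...,0]<5)|(hsv[...,0]>174))&(hsv[...,1]>150)&(hsv[...,2]>60)).astype(np.uint8)
    n,l,stt,c=cv2.connectedComponentsWithStats(m); b=[]
    for i in range(1,n):
        if stt[i,4]>8:
            w=px2w(s,*c[i],z=168)
            if 600<w[0]<720 and -130<w[1]<-30: b.append(w)
    if len(b)==2:
        d=b[1]-b[0]; print(t,np.rad2deg(np.arctan2(d[1],d[0]))%180,(b[0]+b[1])/2)
    P,h=tile_pts(t,155,185,600,720); print(t,len(P),cv2.minAreaRect(P[:,:2].astype(np.float32)))
a=load('top0')['pixels'].astype(int);b=load('top10')['pixels'].astype(int)
d=(np.abs(a-b).max(2)>40).astype(np.uint8); n,l,st,c=cv2.connectedComponentsWithStats(d)
print([(c[i].round().tolist(),st[i,4]) for i in range(1,n) if st[i,4]>15])
E
```

```text
w9 97.39472210992686 [662.19693101 -82.47478844 168.        ]
w9 1739 ((660.2075805664062, -81.56756591796875), (17.88798713684082, 84.84508514404297), 7.32331657409668)
w10 97.31650030271483 [662.03167519 -82.45972093 168.        ]
w10 1761 ((660.502197265625, -81.18645477294922), (18.212656021118164, 84.5202407836914), 7.296888828277588)
side9 96.95512875328174 [661.98566536 -76.07585532 168.        ]
side9 235 ((660.5481567382812, -84.36521911621094), (16.43606948852539, 85.11441040039062), 7.289169788360596)
side10 97.08997366767558 [662.05165954 -75.88964064 168.        ]
side10 235 ((660.2423095703125, -84.81248474121094), (15.37619686126709, 84.12802124023438), 7.115077972412109)
[([329.0, 172.0], np.int32(31)), ([341.0, 287.0], np.int32(12393)), ([323.0, 187.0], np.int32(27)), ([248.0, 225.0], np.int32(598)), ([160.0, 369.0], np.int32(14689)), ([303.0, 378.0], np.int32(263)), ([291.0, 397.0], np.int32(101)), ([337.0, 394.0], np.int32(22)), ([301.0, 410.0], np.int32(381)), ([339.0, 410.0], np.int32(162))]
```

View pics/top10.png

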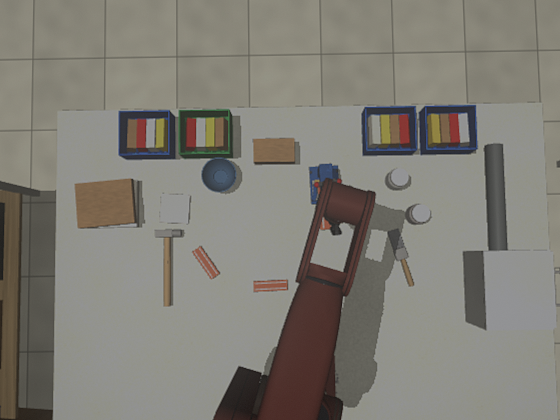

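```bash
python3 - <<'E'
from workcell import job
print(job.close_job())
E
```

```text
the job is handed in; nothing more can be done
None
```

The large terracotta tile is seated on the bed against the brass stop and clamped. I handed the job in at about 19.5 s of the 72 s allowed. The clamp force was never measured directly: I estimate 30 to 50 N from the turning torque, against the allowed 20 to 110 N.

- **Seating:** I slid the tile in until it pushed back with 16 N at the stop. After release the cameras put its centre within about 1 to 2 mm of the seat, turned 2.4° like the bed, with its top 33 to 34 mm above the counter.
- **Clamping:** Free turning read about 0.22 N m, with noise up to about ±0.08. The torque then climbed to 0.53, so about 0.3 was added. I eased the hand torque to near zero before opening the gripper.
- **Last checks:** The handle did not creep over about 1 s. The before-and-after top views showed no bystander moved, though the arm hid part of the later one. The gripper was clear of everything, about 110 mm above the handle.
- **What disagreed:** The handle bar ended at 7.3° while the hand read 5.7° at release. That is either a small spring-back or slack in the grip, and it is why the force estimate is a range.

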